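# Clamp the picture frame in its gluing jig

## Task

The gold picture frame is lying loose in the frame clamp: free the carriage by loosening its black knob (anticlockwise), then slide the carriage up so that the frame sits square and home against the fence and the sprung cork pad is pressed about half way in, and tighten the knob firmly (clockwise, until you feel it bite hard) so that the pad stays pressed when you let go. The springs push the carriage back, so hold it while you tighten. Leave the other things where they are.

Things in the scene. Friction and masses are not known exactly. Their poses are not given: they have to be found in the camera images.
- clamp: picture-frame clamp fixed to the table: light wood board 190 (own x) x 380 (own y) x 15 thick, from y = -160 to +220. Origin on the table under its middle line; own y runs along the rail from the fence to the knob end, z up. A red carriage 56 wide (120 at its front) rides on the rail; its top is 45 above the table.
- fence_face (a point): middle of the cork face of the fence, an aluminium bar 160 long and 28 above the board at the clamp's -y end; the face lies 130 from the clamp's origin towards -y; this point is 28 above the table; axes as the clamp's
- rail_a: steel rail 24 wide and 10 high along the clamp's y, under the carriage at the start; origin under its middle. The next 55 of rail, nearest the frame, where the knob ends up, is worn lower by an unknown amount, different each time: there the shoe bites 0.2 to 1.0 rad later than here, so turning the knob back to its starting angle may not lock, and the lock must be felt.
- frame: loose gold picture frame 150 (own x) x 120 (own y) x 18 high with a print in it, about 0.2 kg, lying flat on the board between fence and carriage, a little askew and 7 to 13 off the fence. Origin: centre of its underside. Home against the fence, its centre is 60 from the fence face (y = -70 in the clamp's frame).
- carriage (a joint): slide of the red carriage along the rail, m: 0 = far from the fence, grows towards the fence (the clamp's -y), range 0 to 0.100. Unclamped it drags with about 1.5 N; clamped it does not move. With the frame home the sprung pad just touches it at about 0.085, and each further mm sinks the pad by a mm.
- plate (a joint): how far the sprung pad on the carriage's front is pushed back, m: 0 = fully out, 0.010 = bottomed. Cork-faced aluminium plate 110 wide, 10 thick, 22 high: 2 N starts it moving, then 0.3 N per mm (3.5 N at half way, 0.005). It pushes an unclamped carriage back as soon as nothing holds that.
- plate_face (a point): middle of the pad's cork face, 90 in front (clamp -y) of the knob's axis while the pad is fully out, 29 above the table
- knob_grip (a point): point to grip on the knob's axis, 73 above the table, moving with the carriage. The knob is an upright black bar 46 long, 14 thick, 30 high (57 to 87 above the table), own x along the bar, z up; pinch it across its thickness. It turns about the vertical: clockwise from above tightens. It starts tight, 0.4 to 0.9 rad past first bite, and can be loosened by at least 1.5 rad; it stays where left.
- shoe: brass brake shoe hidden under the carriage on the knob's axis; the knob screws it down 2.5 mm per rad; from first bite each rad adds about 45 N, which locks the carriage. Loose, the knob drags with 0.16 N m either way; the shoe adds 0.0025 N m per N (0.1 N m at 40 N, well tight), also seen with the knob held still after a turn. Over 55 N it springs back. Origin at board-top height when fully up
- tin: small round aluminium tin, 30 across and 22 high, on the clamp board beside the rail; origin at the middle of its underside; not part of the job
- brace: small dark steel L-shaped corner brace, 30 x 42 x 10, lying on the clamp board on the other side of the rail; origin at the middle of its underside; not part of the job
- remote_a: black remote control 170 x 46 x 18, lying on the table, on the robot's right; origin at the middle of its underside; not part of the job
- remote_b: black remote control 150 x 42 x 18, lying on the table, on the robot's right; origin at the middle of its underside; not part of the job
- mug: white mug, 80 across, 92 high, on the robot's left; origin at the middle of its underside; not part of the job
- glue: white glue bottle with orange cap, 40 across, 120 high, on the robot's left; origin at the middle of its underside; not part of the job
- screwdriver: screwdriver lying on the table, near left, about 200 long, origin near its middle on the table; not part of the job
There are look-alikes about, which are no part of the job. Of the things that look like the frame, the larger one is meant.

How it is judged:
By the outcome, as a careful person would: the job done as asked, in the order asked, and still so for the second after the job is handed in, with the robot touching nothing.
It also fails if it takes over 54 s, if anything falls off the work surface, if the arm or the gripper's body presses on something with over 40 N, if the wrist force passes 120 N, or if a joint passes its speed limit or range.

## Robot

A 6-joint arm with a two-finger parallel gripper is mounted at the origin on the work surface. World frame = base frame: x ahead of the robot, y to its left, z up, the work surface at z = 0. Lengths are in m, angles in rad, forces in N, time in s.
With the tool pointing down it reaches from about 0.25 to 0.775 m from the base axis. Payload 4 kg.
Tool frame: the origin (TCP) lies at the very end of the fingers, on their centre line; the grasp point (between the pads) lies 19 mm behind it (robot.hold_point_z is the distance from the TCP to the grasp point, in m); z points along the fingers, y is the line along which they close (so a half turn about z gives the same grasp; the last joint's range is limited). The gripper opens to 94 mm and grips with 3 to 60 N. Pads are 16 mm wide; open, the fingers measure 119 mm over their backs; the gripper's body (75 mm by 177 mm) begins 78 mm behind the grasp point.
Start: joints at [-0.103, 0.087, 1.371, -0, 1.684, -0.103], TCP at [0.55, -0, 0.206] pointing down, gripper open.
Joint ranges: [-3.1, 3.1], [-0.76, 2.03], [0.27, 2.55], [-1.08, 4.22], [0.17, 2.65], [-2.57, 2.57]. Speed limits (rad/s): [2.79, 2.79, 3.14, 3.14, 3.14, 3.14].

## Interface

Orientations are given as [roll, pitch, yaw] about the fixed x, y, z axes, in that order (R = Rz(yaw) Ry(pitch) Rx(roll)).
In Python, from bench import robot gives the robot as it stands.
- The arm moves only by the tool carry_out, never from a script. Its argument "steps" is a list of rows, each a list of 3 entries, a list of its own where there are three numbers: the shift along the tool's x, y, z in m, then the turn about the tool's z in units of 10 degrees (1.0 is 10 degrees), then the closure, from -1 (fully open) to 1 (shut). In form: [[[tx, ty, tz], roll, jaw], ...]. A call has 1 to 10 rows; each row is the pose to reach, as a shift and turn from the pose commanded when the call began, along the tool's axes at that moment; what a row does not reach only later rows make up. A row lasts 1/8 s, in which the tool goes at most 62.5 mm and 10.7 degrees, less where a joint would pass 70% of its speed; a pose out of reach is approached as far as the arm can. A call with a gripper value outside its range is refused whole. The fingers move at their own pace and stop on an object; the grip force is fixed at half the most. Time passes only in rows, so rows that repeat a pose let the fingers close. It gives the time, the measured TCP pose, the force, the opening and the grip force at its end, in the units of the state.
- robot.get_obs(): the state, without advancing time (a new reading comes with each control period).
- robot.snapshot(name): name is "scene" or "side" or "wrist"; returns a dict with "image" (420x560x3 uint8, red, green, blue), "z_map" (420x560 float32, m along the optical axis (not along the pixel's ray), 0 where there is no reading), "mtx" (3x3 intrinsics, pixels), "D" ([k1, k2, p1, p2, k3] as OpenCV has them; the pictures are not rectified), "R" (3x3) and "t" (3): a world point X has camera coordinates R X + t. Camera axes: x right, y down, z forward; pixel columns grow to the right and rows downward; lengths in m; the calibration is good to about 2 mm. A picture is of the moment at which its call begins.
- robot.close_job(): hands the job in; it is judged then, once.
The state is a dict: "time": time; "joint_positions": joint angles; "qvel": joint speeds; "joint_torque": joint torques, N m; "tool_pos": TCP position; "ee_rot": TCP orientation; "wrist_force": force on the tool from outside, world axes, zero at the start; "wrist_torque": the same for the moment, N m; "width": finger opening in m; "finger_force": force on a finger pad.
Only numpy, scipy, OpenCV 4.12 (cv2) and the standard library are available. Lean on these libraries where they do the work, as an engineer would, in place of code of your own. Each camera call takes 0.05 s, during which the arm holds its last target. There are 200 camera calls.

## Working session

There is one attempt and no reset: what is moved stays moved. The work goes in short steps, Python scripts to look and compute and a tool call to move; the robot and the scene stay as the last step left them, time stands still between calls to the robot, and variables do not carry over. Pictures are saved under pics/ and viewed, at most 10 in all, crops included, and the job is handed in when it is done.

Besides the shell and the picture viewer there is one more tool, called after ">>>" as name([rows], argument=value, ...), one row to a line, values as JSON. carry_out: Moves the arm, as the interface text tells. Its arguments: {"type":"object","properties":{"steps":{"type":"array","items":{"type":"array"}}},"required":["steps"]}

```bash
ls; mkdir -p pics; cat > h.py <<'E'
import numpy as np, cv2
from bench import robot
def snap(n,f=None):
    s=robot.snapshot(n)
    if f: cv2.imwrite('pics/'+f,cv2.cvtColor(s['image'],cv2.COLOR_RGB2BGR))
    return s
def ray(s,uv,z):
    p=cv2.undistortPoints(np.array(uv,float).reshape(-1,1,2),s['mtx'],s['D']).reshape(-1,2)
    d=np.c_[p,np.ones(len(p))]@s['R']; c=-s['R'].T@s['t']
    return c+d*((z-c[2])/d[:,2])[:,None]
def cloud(s):
    h,w=s['z_map'].shape; u,v=np.meshgrid(np.arange(w),np.arange(h))
    p=cv2.undistortPoints(np.stack([u,v],-1).reshape(-1,1,2).astype(float),s['mtx'],s['D']).reshape(-1,2)
    z=s['z_map'].reshape(-1,1); P=(np.c_[p,np.ones(len(p))]*z-s['t'])@s['R']
    P[z[:,0]==0]=np.nan
    return P.reshape(h,w,3)
E
python3 - <<'E'
from h import *
import numpy as np
for n in ("scene","side"):
    s=snap(n,n+'0.png'); print(n,-s['R'].T@s['t'])
print(robot.get_obs())
E
```

```text
pics
scene [0.82597175 0.58140132 1.18801892]
side [0.3732902  0.93630919 0.89653305]
{'time': 0.1, 'joint_positions': array([-1.03114931e-01,  8.78900554e-02,  1.37207070e+00, -1.14354361e-05,
        1.68359044e+00, -1.03143127e-01]), 'qvel': array([-0.00120712, -0.00208161, -0.00236189, -0.0005491 , -0.00110117,
        0.00107539]), 'joint_torque': array([ 2.25695316e-03, -3.41256917e+01, -3.03301656e+01,  7.19034858e-02,
        3.05556308e-02, -9.49158243e-05]), 'tool_pos': array([5.49518897e-01, 3.29488399e-05, 2.04432767e-01]), 'ee_rot': array([-3.13964336e+00, -1.90346499e-04,  1.57082306e+00]), 'wrist_force': array([ 0.19366986,  0.44251715, -1.02226013]), 'wrist_torque': array([ 0.00826903, -0.02289736,  0.0333924 ]), 'finger_force': 0.0, 'width': 0.09441068825166463}
```

View pics/scene0.png

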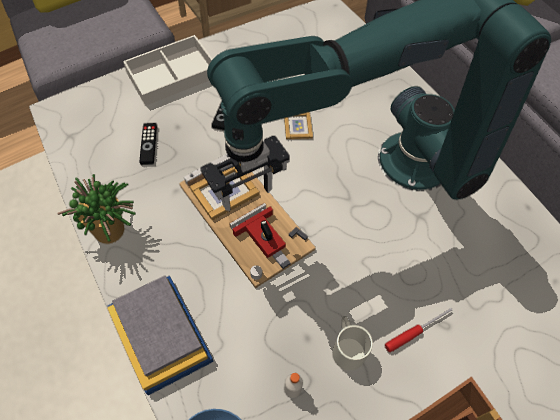

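Scene: the gold frame in the clamp is at about (222,192), and a smaller look-alike frame lies on the table at (298,125). The carriage is red at (262,232), with the black knob at (266,231). The remotes, brace (298,233) and tin (283,260) are dark or grey but separate.

```bash
python3 - <<'E'
from h import *
s=snap("scene"); im=s['image']; P=cloud(s); 
crop=cv2.resize(cv2.cvtColor(im,cv2.COLOR_RGB2BGR)[160:300,170:330],None,fx=4.5,fy=4,interpolation=cv2.INTER_CUBIC); cv2.imwrite('pics/crop0.png',crop)
hsv=cv2.cvtColor(im,cv2.COLOR_RGB2HSV)
roi=np.zeros(im.shape[:2],bool); roi[170:295,175:325]=1
red=((hsv[...,0]<8)|(hsv[...,0]>172))&(hsv[...,1]>150)&(hsv[...,2]>70)&roi
top=red&(abs(P[...,2]-.045)<.006)
q=P[top]; print('red',red.sum(),q.shape,q.mean(0),np.nanmedian(P[red],0))
# rail axis from the knob+carriage
k=roi&(hsv[...,2]<70)&(P[...,2]>.06)&(P[...,2]<.1)
k[:210]=0
n,l,st,c=cv2.connectedComponentsWithStats(k.astype(np.uint8))
for i in range(1,n):
    if st[i,4]>8: print('knob?',st[i],c[i],P[l==i].mean(0),cv2.minAreaRect(P[l==i][:,:2].astype(np.float32)), np.percentile(P[l==i][:,2],95))
# board
b=roi&(abs(P[...,2]-.015)<.005)
r=cv2.minAreaRect(P[b][:,:2].astype(np.float32)); print('board',b.sum(),r,cv2.boxPoints(r))
r=cv2.minAreaRect(q[:,:2].astype(np.float32)); print('car',r,cv2.boxPoints(r))
E
```

```text
red 850 (787, 3) [0.52009244 0.01373347 0.04420395] [0.52327807 0.0085767  0.04383844]
knob? [261 222  12  18 118] [266.48305085 230.79661017] [0.51848043 0.03538246 0.08039806] ((0.5168524980545044, 0.031206626445055008), (0.042998675256967545, 0.013804389163851738), 86.81082916259766) 0.08966489631616646
board 4054 ((0.526320219039917, -0.07241812348365784), (0.19183842837810516, 0.38338765501976013), 5.833807468414307) [[ 0.41141337  0.10853335]
 [ 0.45038217 -0.2728687 ]
 [ 0.64122707 -0.2533696 ]
 [ 0.60225827  0.12803245]]
car ((0.5175046920776367, 0.018884964287281036), (0.1194271445274353, 0.11653458327054977), 5.084907531738281) [[ 0.4528618   0.07163041]
 [ 0.46319044 -0.04444554]
 [ 0.5821476  -0.03386048]
 [ 0.57181895  0.08221547]]
```

View pics/crop0.png

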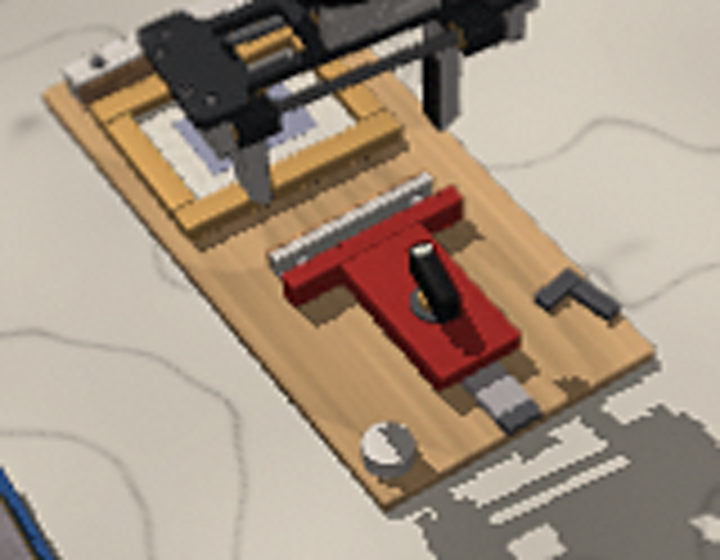

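The crop confirms it: the larger gold frame lies between the fence (crop 100,60) and the pad (350,225). The knob bar is at crop (435,280), with the tin at (388,448) and the brace at (580,290) clear of it. The measured board of 192x383 and the knob top at about 0.087 match the description. I'll go above the knob and look from there.

>>> carry_out([
  [[0.033, -0.032, -0.03], 0, -1],
  [[0.033, -0.032, -0.03], 0, -1],
  [[0.033, -0.032, -0.03], 0, -1],
  [[0.033, -0.032, -0.03], 0, -1],
])

```text
time: 0.65
tool_pos: [0.518, 0.0324, 0.2341]
ee_rot: [-3.14, 0.0, 1.57]
wrist_force: [-0.6, -1.2, -0.8]
width: 0.0936
finger_force: 0.0
```

```bash
cat > m.py <<'E'
from h import *
def big(m):
    n,l,st,c=cv2.connectedComponentsWithStats(m.astype(np.uint8)); i=1+np.argmax(st[1:,4]); return l==i
def rect(pts):
    r=cv2.minAreaRect(pts[:,:2].astype(np.float32)); b=cv2.boxPoints(r)
    e=b[1]-b[0],b[2]-b[1]; e=max(e,key=np.linalg.norm)
    return np.round(r[0],4),np.round(sorted(r[1]),4),round(np.degrees(np.arctan2(e[1],e[0]))%180,1)
def knob(s):
    P=cloud(s); hsv=cv2.cvtColor(s['image'],cv2.COLOR_RGB2HSV)
    g=(np.hypot(P[...,0]-.52,P[...,1]+.0)<.12)
    k=big(g&(hsv[...,2]<90)&(P[...,2]>.078)&(P[...,2]<.095))
    ys,xs=np.nonzero(k); return rect(P[k]),k.sum(),(xs.mean(),ys.mean())
E
python3 - <<'E'
from m import *
for n in('scene','side','wrist'):
    s=snap(n,n+'1.png')
    try: print(n,knob(s))
    except Exception as e: print(n,e)
E
```

```text
scene ((array([0.5163, 0.03  ]), array([0.0132, 0.0449]), np.float32(85.5)), np.int64(84), (np.float64(266.5357142857143), np.float64(229.16666666666666)))
side ((array([0.5148, 0.0352]), array([0.0132, 0.0398]), np.float32(87.9)), np.int64(54), (np.float64(257.05555555555554), np.float64(212.37037037037038)))
wrist ((array([0.5152, 0.0293]), array([0.014, 0.046]), np.float32(84.5)), np.int64(618), (np.float64(275.668284789644), np.float64(194.05825242718447)))
```

View pics/wrist1.png

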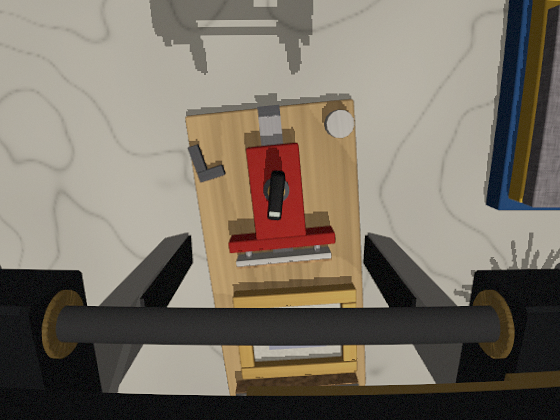

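Wrist view: the knob bar is at (276,194) with the light stripe towards the fence end. The carriage points at the frame (295,330), the brace is at (205,163) and the tin at (340,124). The bar measures 14x46, as given. Next I measure the clamp and go down onto the knob.

```bash
cat >> m.py <<'E'
def clamp(s):
    P=cloud(s); hsv=cv2.cvtColor(s['image'],cv2.COLOR_RGB2HSV); H,S,V=hsv[...,0],hsv[...,1],hsv[...,2]
    red=big(((H<8)|(H>172))&(S>150)&(V>60)&(abs(P[...,2]-.044)<.006))
    out={'car':rect(P[red])}
    near=(abs(P[...,0]-.53)<.15)&(abs(P[...,1]+.07)<.25)
    b=near&(abs(P[...,2]-.015)<.004)&(S>60)
    out['board']=rect(P[b])
    f=near&(abs(P[...,2]-.033)<.003)&(H>14)&(H<28)&(S>120)
    f=big(f); out['frame']=rect(P[f]),f.sum()
    return out
E
python3 - <<'E'
from m import *
for n in('wrist','scene'): 
    for k,v in clamp(snap(n)).items(): print(n,k,v)
E
```

```text
wrist car (array([0.5162, 0.0184]), array([0.1142, 0.1188]), np.float32(5.8))
wrist board (array([ 0.5255, -0.0723]), array([0.1895, 0.3787]), np.float32(95.6))
wrist frame ((array([ 0.5434, -0.1981]), array([0.051 , 0.1505]), np.float32(0.5)), np.int64(1964))
scene car (array([0.5172, 0.0192]), array([0.1153, 0.1194]), np.float32(5.7))
scene board (array([ 0.5267, -0.071 ]), array([0.1903, 0.3822]), np.float32(95.7))
scene frame ((array([ 0.5663, -0.1579]), array([0.101 , 0.1225]), np.float32(93.7)), np.int64(414))
```

>>> carry_out([
  [[-0.003, -0.0025, 0.04], 0.55, -1],
  [[-0.003, -0.0025, 0.08], 0.55, -1],
  [[-0.003, -0.0025, 0.12], 0.55, -1],
  [[-0.003, -0.0025, 0.15], 0.55, -1],
  [[-0.003, -0.0025, 0.168], 0.55, -1],
  [[-0.003, -0.0025, 0.176], 0.55, -1],
  [[-0.003, -0.0025, 0.176], 0.55, -1],
  [[-0.003, -0.0025, 0.176], 0.55, -1],
])

```text
time: 1.9
tool_pos: [0.5166, 0.0299, 0.0609]
ee_rot: [3.139, -0.0, 1.475]
wrist_force: [-0.4, 0.9, -0.9]
width: 0.0938
finger_force: 0.0
```

>>> carry_out([
  [[0, 0, 0.003], 0, 1],
  [[0, 0, 0.003], 0, 1],
  [[0, 0, 0.003], 0, 1],
  [[0, 0, 0.003], 0, 1],
  [[0, 0, 0.003], 0, 1],
  [[0, 0, 0.003], 0, 1],
  [[0, 0, 0.003], 0, 1],
  [[0, 0, 0.003], 0, 1],
])

```text
time: 2.9
tool_pos: [0.5156, 0.03, 0.0565]
ee_rot: [3.141, -0.0, 1.475]
wrist_force: [2.9, -0.2, -1.8]
width: 0.0176
finger_force: 2.2
```

```bash
python3 - <<'E'
from m import *
o=robot.get_obs(); print(o)
snap('wrist','wrist2.png')
E
```

```text
{'time': 2.9, 'joint_positions': array([-5.17312809e-02,  9.19220928e-02,  1.66744508e+00,  2.95473113e-05,
        1.38185728e+00,  4.42725787e-02]), 'qvel': array([ 0.00026994,  0.00368208, -0.00856712,  0.00035612, -0.03628028,
        0.00098856]), 'joint_torque': array([-4.36089729e-03, -3.20718956e+01, -2.80199558e+01,  1.01076972e-01,
        5.47644328e-01,  8.42774869e-03]), 'tool_pos': array([0.51564779, 0.02998707, 0.05646436]), 'ee_rot': array([ 3.14122610e+00, -4.52910854e-05,  1.47478693e+00]), 'wrist_force': array([ 2.92391854, -0.21315052, -1.82613142]), 'wrist_torque': array([-0.04934322, -0.75019986,  0.00542642]), 'finger_force': 2.195658541750163, 'width': 0.017609180713097184}
```

View pics/wrist2.png

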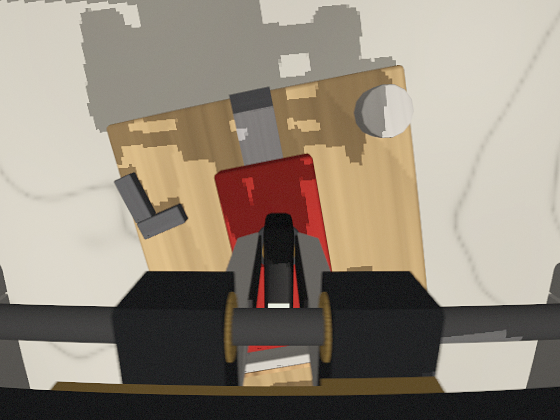

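The knob bar at (279,235) sits between the two fingers, which are almost closed on it.

>>> carry_out([
  [[0, 0, 0], 0, 1],
  [[0, 0, 0], 0, 1],
  [[0, 0, 0], 0, 1],
  [[0, 0, 0], 0, 1],
])

```text
time: 3.45
tool_pos: [0.5159, 0.0299, 0.0568]
ee_rot: [3.141, 0.0, 1.475]
wrist_force: [0.3, 0.2, 1.8]
width: 0.0136
finger_force: 45.7
```

```bash
cat > o.py <<'E'
from bench import robot
import numpy as np
np.set_printoptions(precision=4,suppress=True)
o=robot.get_obs(); print(o['time'],o['tool_pos'],'yaw',np.degrees(o['ee_rot'][2]),'F',o['wrist_force'],'T',o['wrist_torque'],'jt6',o['joint_torque'][5],'w',o['width'],o['finger_force'],'q6',o['joint_positions'][5])
u=np.array([-.0993,.9951]); d=o['tool_pos'][:2]-[.529,-.1016]; print('clamp y',d@u,'x',d@[u[1],-u[0]],'F along rail',o['wrist_force'][:2]@u)
E
python3 o.py
```

```text
3.45 [0.5159 0.0299 0.0568] yaw 84.49965002552973 F [0.2913 0.2317 1.8332] T [-0.0571 -0.0294 -0.0236] jt6 -0.001223398903675843 w 0.01362748770497737 45.66143721342087 q6 0.044273919766795254
clamp y 0.13219153060725058 x 4.7246832423277414e-06 F along rail 0.20168428271100933
```

>>> carry_out([
  [[0, 0, 0], -0.9, 1],
  [[0, 0, 0], -1.8, 1],
  [[0, 0, 0], -2.7, 1],
  [[0, 0, 0], -3.6, 1],
  [[0, 0, 0], -4.5, 1],
  [[0, 0, 0], -5.4, 1],
  [[0, 0, 0], -6.3, 1],
  [[0, 0, 0], -7.2, 1],
  [[0, 0, 0], -7.2, 1],
  [[0, 0, 0], -7.2, 1],
])

```text
time: 4.7
tool_pos: [0.5144, 0.0296, 0.0566]
ee_rot: [-3.14, -0.002, 2.729]
wrist_force: [-4.8, -1.8, 5.4]
width: 0.0141
finger_force: 45.8
```

```bash
python3 o.py
```

```text
4.7 [0.5144 0.0296 0.0566] yaw 156.35888315785832 F [-4.8248 -1.7595  5.3706] T [-0.3196  0.6033  0.1714] jt6 0.14975633472204208 w 0.014051286616008697 45.77044665813446 q6 -1.2098636856455007
clamp y 0.132020035333351 x -0.0015345362673908818 F along rail -1.271781538155113
```

Torque is 0.17 N m, which is just the loose drag, so the carriage is free. Now I slide it towards the fence.

>>> carry_out([
  [[-0.0039, -0.007, 0], 0, 1],
  [[-0.0078, -0.014, 0], 0, 1],
  [[-0.0117, -0.0209, 0], 0, 1],
  [[-0.0156, -0.0279, 0], 0, 1],
  [[-0.0185, -0.0332, 0], 0, 1],
  [[-0.0185, -0.0332, 0], 0, 1],
  [[-0.0185, -0.0332, 0], 0, 1],
])

```text
time: 5.58
tool_pos: [0.5181, -0.0083, 0.0566]
ee_rot: [-3.14, -0.002, 2.729]
wrist_force: [-4.3, -1.5, 5.9]
width: 0.0139
finger_force: 45.8
```

```bash
python3 o.py; python3 - <<'E'
from m import *
for n in ('scene','side'):
    s=snap(n,n+'3.png'); r=clamp(s); print(n,r['frame'],r['car'])
a,b=[cv2.imread(f'pics/{n}3.png') for n in('scene','side')]
a=a[150:300,150:310]; b=b[120:280,150:370]
cv2.imwrite('pics/both3.png',np.hstack([cv2.resize(a,(400,375),interpolation=3),cv2.resize(b,(400,375),interpolation=3)]))
E
```

```text
5.575 [ 0.5181 -0.0083  0.0566] yaw 156.35086954115533 F [-4.3188 -1.4971  5.9243] T [-0.2847  0.6479  0.1513] jt6 0.1446330640465021 w 0.013852808977695868 45.76777908951044 q6 -1.2824100929554882
clamp y 0.0939152082222101 x -0.001560555496993668 F along rail -1.0609430212997144
scene ((array([ 0.543 , -0.1592]), array([0.1217, 0.1502]), np.float32(2.8)), np.int64(517)) (array([0.5245, 0.0294]), array([0.0353, 0.0664]), np.float32(153.1))
side ((array([ 0.4785, -0.1594]), array([0.0228, 0.1171]), np.float32(95.8)), np.int64(99)) (array([ 0.5154, -0.0206]), array([0.0737, 0.1381]), np.float32(77.8))
```

View pics/both3.png

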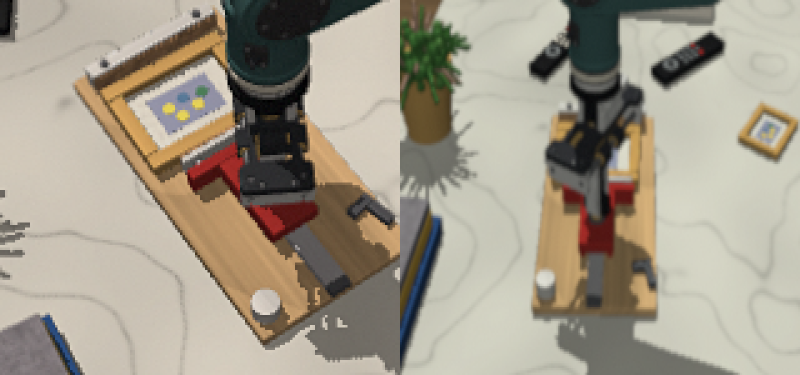

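The scene and side views show the carriage following the gripper and the pad nearly touching the frame, which is still askew and 11 mm off the fence. The tin and brace are untouched. I continue slowly, watching the force.

>>> carry_out([
  [[-0.001, -0.0017, 0], 0, 1],
  [[-0.002, -0.0035, 0], 0, 1],
  [[-0.0029, -0.0052, 0], 0, 1],
  [[-0.0039, -0.007, 0], 0, 1],
  [[-0.0049, -0.0087, 0], 0, 1],
  [[-0.0059, -0.0105, 0], 0, 1],
])

```text
time: 6.42
tool_pos: [0.5191, -0.0185, 0.0566]
ee_rot: [3.141, -0.004, 2.729]
wrist_force: [-6.1, 2.6, 5.7]
width: 0.0137
finger_force: 45.8
```

```bash
python3 o.py
```

```text
6.425 [ 0.5191 -0.0185  0.0566] yaw 156.38637512314645 F [-6.1399  2.6084  5.7399] T [0.3043 0.7401 0.0877] jt6 0.1443446846678853 w 0.013739805326452649 45.77255766838789 q6 -1.3051069196348297
clamp y 0.0836232420841129 x -0.0015728302731653052 F along rail 3.205314159631503
```

>>> carry_out([
  [[-0.0005, -0.0009, 0], 0, 1],
  [[-0.001, -0.0017, 0], 0, 1],
  [[-0.001, -0.0017, 0], 0, 1],
])

```text
time: 6.8
tool_pos: [0.5194, -0.0207, 0.0566]
ee_rot: [3.141, -0.003, 2.729]
wrist_force: [-5.7, 2.1, 6.8]
width: 0.0137
finger_force: 45.8
```

```bash
python3 o.py
```

```text
6.8 [ 0.5194 -0.0207  0.0566] yaw 156.38198077116456 F [-5.6534  2.1281  6.7898] T [0.2522 0.751  0.0903] jt6 0.12171899434179068 w 0.0137332726031451 45.77505525201559 q6 -1.308700438156122
clamp y 0.0814411752519101 x -0.0015534495458929397 F along rail 2.6790148086173327
```

>>> carry_out([
  [[-0.0005, -0.0009, 0], 0, 1],
  [[-0.001, -0.0017, 0], 0, 1],
  [[-0.001, -0.0017, 0], 0, 1],
])

```text
time: 7.18
tool_pos: [0.5196, -0.0227, 0.0566]
ee_rot: [3.141, -0.003, 2.729]
wrist_force: [-5.6, 1.5, 6.1]
width: 0.0137
finger_force: 45.8
```

```bash
python3 o.py; python3 - <<'E'
from m import *
s=snap('scene','scene4.png'); print(clamp(s)['frame'])
cv2.imwrite('pics/c4.png',cv2.resize(cv2.imread('pics/scene4.png')[150:270,165:305],(700,600),interpolation=3))
E
```

```text
7.175 [ 0.5196 -0.0227  0.0566] yaw 156.38119821493603 F [-5.5528  1.4554  6.1438] T [0.1982 0.7049 0.0955] jt6 0.1219051843509078 w 0.01366507783081968 45.776243694126606 q6 -1.3123716186711292
clamp y 0.07946021882967766 x -0.0015428023611022976 F along rail 1.9996496983077372
((array([ 0.5456, -0.1709]), array([0.1236, 0.149 ]), np.float32(5.8)), np.int64(455))
```

View pics/c4.png

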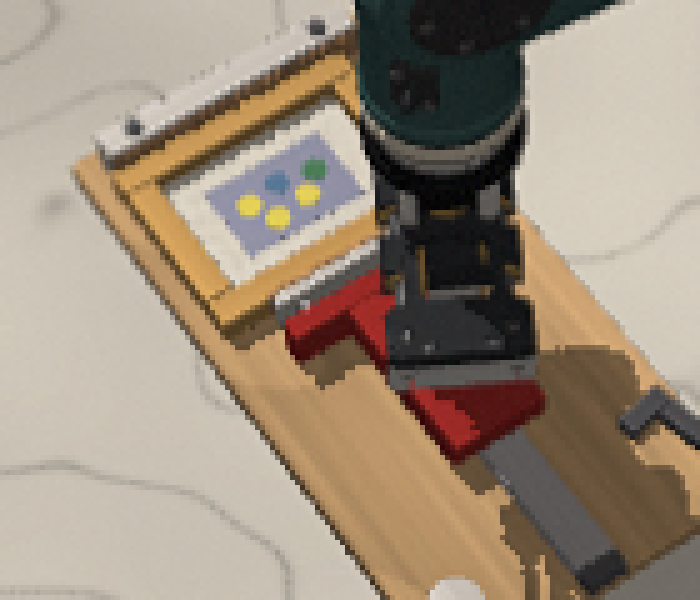

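The crop shows the frame flush and square against the fence (edge from (115,180) to (355,70)). Its angle is 5.8° against 5.7° for the clamp, its centre is at y = -70.6, and the pad is touching. Next I press the pad about 5 mm.

>>> carry_out([
  [[-0.0005, -0.0009, 0], 0, 1],
  [[-0.001, -0.0017, 0], 0, 1],
  [[-0.001, -0.0017, 0], 0, 1],
])

```text
time: 7.6
tool_pos: [0.5197, -0.0242, 0.0566]
ee_rot: [3.141, -0.004, 2.729]
wrist_force: [-5.5, 2.7, 6.9]
width: 0.0138
finger_force: 45.8
```

```bash
python3 o.py
```

```text
7.6 [ 0.5197 -0.0242  0.0566] yaw 156.38547695356814 F [-5.475   2.7239  6.9168] T [0.3507 0.7421 0.1494] jt6 0.11683851247653365 w 0.013816404628783674 45.778607949614525 q6 -1.3159996228532154
clamp y 0.07789813020753004 x -0.0015700465877141075 F along rail 3.254224075443228
```

>>> carry_out([
  [[-0.0005, -0.0009, 0], 0, 1],
  [[-0.001, -0.0017, 0], 0, 1],
  [[-0.001, -0.0017, 0], 0, 1],
])

```text
time: 7.98
tool_pos: [0.5199, -0.026, 0.0566]
ee_rot: [3.14, -0.004, 2.73]
wrist_force: [-6.1, 3.4, 6.6]
width: 0.0141
finger_force: 45.8
```

```bash
python3 o.py
```

```text
7.975 [ 0.5199 -0.026   0.0566] yaw 156.39160937535001 F [-6.0892  3.3791  6.5526] T [0.4439 0.776  0.0994] jt6 0.11410913430154324 w 0.014052962503227295 45.78226916491985 q6 -1.3196503350910194
clamp y 0.07611040740587252 x -0.001564077914020681 F along rail 3.967185877327851
```

>>> carry_out([
  [[-0.0005, -0.0009, 0], 0, 1],
  [[-0.001, -0.0017, 0], 0, 1],
  [[-0.001, -0.0017, 0], 0, 1],
])

```text
time: 8.35
tool_pos: [0.5201, -0.0278, 0.0566]
ee_rot: [3.14, -0.005, 2.73]
wrist_force: [-6.7, 4.1, 6.6]
width: 0.0138
finger_force: 45.8
```

```bash
python3 o.py; python3 - <<'E'
from m import *
s=snap('scene','scene5.png'); print(clamp(s)['frame'])
E
```

```text
8.35 [ 0.5201 -0.0278  0.0566] yaw 156.39154416435392 F [-6.6769  4.1216  6.6469] T [0.5071 0.7636 0.0604] jt6 0.11149214347824454 w 0.013827190241308183 45.78382205218077 q6 -1.3232304024580228
clamp y 0.0743734209595073 x -0.0015608044759527022 F along rail 4.764455114570736
((array([ 0.5452, -0.1717]), array([0.1248, 0.1508]), np.float32(5.1)), np.int64(477))
```

The load rises steadily as expected (2.0 → 4.8 N including drag), so the pad is about 5 mm in. Now I tighten clockwise while holding position and feeling the torque.

>>> carry_out([
  [[0, 0, 0], 0.9, 1],
  [[0, 0, 0], 1.8, 1],
  [[0, 0, 0], 2.0, 1],
  [[0, 0, 0], 2.0, 1],
])

```text
time: 8.9
tool_pos: [0.5204, -0.0275, 0.0566]
ee_rot: [3.141, -0.005, 2.38]
wrist_force: [-5.1, 4.3, 5.7]
width: 0.0135
finger_force: 45.8
```

```bash
python3 o.py
```

```text
8.9 [ 0.5204 -0.0275  0.0566] yaw 136.3810764730853 F [-5.1245  4.2714  5.7276] T [0.467  0.73   0.0461] jt6 0.08281785529106855 w 0.013521623752738663 45.77433127909899 q6 -0.9738708119737507
clamp y 0.07460405054056463 x -0.0012458567026285019 F along rail 4.759293175593212
```

>>> carry_out([
  [[0, 0, 0], 0.9, 1],
  [[0, 0, 0], 1.0, 1],
  [[0, 0, 0], 1.0, 1],
])

```text
time: 9.28
tool_pos: [0.5206, -0.0275, 0.0567]
ee_rot: [3.141, -0.004, 2.206]
wrist_force: [-5.2, 4.8, 6.3]
width: 0.0136
finger_force: 45.8
```

```bash
python3 o.py
```

```text
9.275 [ 0.5206 -0.0275  0.0567] yaw 126.39418635023982 F [-5.2243  4.7968  6.2665] T [0.5654 0.6252 0.1163] jt6 0.11079340009018779 w 0.013645607328699953 45.774822905659676 q6 -0.7995212283852872
clamp y 0.0746117393607083 x -0.000997337320256633 F along rail 5.292079193732692
```

```bash
python3 - <<'E'
from m import *
s=snap('wrist','wrist6.png'); 
cv2.imwrite('pics/w6.png',s['image'][150:420,130:430,::-1])
E
python3 o.py
```

```text
9.325 [ 0.5205 -0.0275  0.0566] yaw 126.39512117860862 F [-4.6731  4.5119  5.8251] T [0.5303 0.6347 0.0442] jt6 0.0881765317171812 w 0.013938065715031379 45.77408708631992 q6 -0.7995634675186553
clamp y 0.07462553618152779 x -0.001049428513369991 F along rail 4.953848104715507
```

View pics/w6.png

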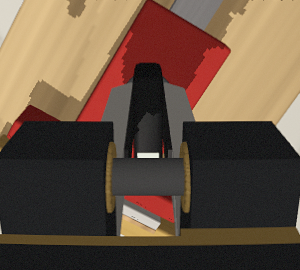

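The knob bar is still aligned between the fingers at (148,110), so it is turning with them. Next I read the torque in motion and at rest.

>>> carry_out([
  [[0, 0, 0], 0.4, 1],
  [[0, 0, 0], 0.8, 1],
])

```text
time: 9.57
tool_pos: [0.5208, -0.0274, 0.0566]
ee_rot: [3.141, -0.004, 2.064]
wrist_force: [-3.8, 4.3, 5.9]
width: 0.014
finger_force: 45.8
```

```bash
python3 o.py
```

```text
9.575 [ 0.5208 -0.0274  0.0566] yaw 118.28234983187873 F [-3.7536  4.2904  5.9217] T [0.5524 0.5996 0.1815] jt6 -0.29221116565167904 w 0.014047269021416939 45.77754847705364 q6 -0.6578894704324582
clamp y 0.07464583207164562 x -0.0008389873833960604 F along rail 4.642107416177716
```

>>> carry_out([
  [[0, 0, 0], 0.4, 1],
  [[0, 0, 0], 0.8, 1],
])

```text
time: 9.82
tool_pos: [0.5209, -0.0274, 0.0566]
ee_rot: [-3.141, -0.004, 1.925]
wrist_force: [-3.9, 4.5, 4.6]
width: 0.0136
finger_force: 45.8
```

```bash
python3 o.py
```

```text
9.825 [ 0.5209 -0.0274  0.0566] yaw 110.28104866587087 F [-3.9267  4.4705  4.6074] T [0.569  0.5263 0.1486] jt6 -0.29136355966329575 w 0.01364628075499321 45.771851018071175 q6 -0.5182769353893852
clamp y 0.07464385715918272 x -0.0006532633016897535 F along rail 4.838537005685076
```

>>> carry_out([
  [[0, 0, 0], 0, 1],
  [[0, 0, 0], 0, 1],
])

```text
time: 10.07
tool_pos: [0.5209, -0.0274, 0.0566]
ee_rot: [-3.142, -0.004, 1.926]
wrist_force: [-4.1, 4.3, 4.6]
width: 0.0137
finger_force: 45.8
```

```bash
python3 o.py
```

```text
10.075 [ 0.5209 -0.0274  0.0566] yaw 110.3709144523052 F [-4.0741  4.2531  4.586 ] T [ 0.5574  0.5513 -0.0737] jt6 -0.0661270204000175 w 0.01367568439880608 45.755104534327984 q6 -0.5199438314613047
clamp y 0.07463388957890547 x -0.0006451879025227849 F along rail 4.636867100595367
```

Reading in motion at loose: Tz is about +0.16, as specified. Now I tighten step by step, sampling each row.

>>> carry_out([
  [[0, 0, 0], 0.4, 1],
])

```text
time: 10.2
tool_pos: [0.521, -0.0274, 0.0566]
ee_rot: [-3.141, -0.004, 1.855]
wrist_force: [-2.3, 3.9, 4.6]
width: 0.0139
finger_force: 45.8
```

```bash
python3 o.py
```

```text
10.2 [ 0.521  -0.0274  0.0566] yaw 106.29787999569123 F [-2.2537  3.8584  4.5942] T [0.5306 0.4803 0.1992] jt6 -0.3877104911953211 w 0.013949266776871581 45.768774412572384 q6 -0.4487793134032544
clamp y 0.0746295333882543 x -0.0005607532664509625 F along rail 4.063241912153236
```

>>> carry_out([
  [[0, 0, 0], 0.4, 1],
])

```text
time: 10.32
tool_pos: [0.5211, -0.0274, 0.0566]
ee_rot: [-3.141, -0.004, 1.785]
wrist_force: [-2.2, 4.5, 5.1]
width: 0.0138
finger_force: 45.8
```

```bash
python3 o.py
```

```text
10.325 [ 0.5211 -0.0274  0.0566] yaw 102.2809412322509 F [-2.2381  4.4766  5.078 ] T [0.5983 0.4221 0.1752] jt6 -0.2928939275443554 w 0.013834766294574138 45.76618384569883 q6 -0.3786612941732851
clamp y 0.07463342068575489 x -0.0004893094518220354 F along rail 4.676875465877271
```

>>> carry_out([
  [[0, 0, 0], 0.4, 1],
])

```text
time: 10.45
tool_pos: [0.5212, -0.0274, 0.0566]
ee_rot: [-3.141, -0.004, 1.715]
wrist_force: [-2.7, 4.7, 5.2]
width: 0.0138
finger_force: 45.8
```

```bash
python3 o.py
```

```text
10.45 [ 0.5212 -0.0274  0.0566] yaw 98.2789810857681 F [-2.7289  4.6737  5.1795] T [0.5816 0.3631 0.1209] jt6 -0.2917741611599922 w 0.013788728685856287 45.762975476682186 q6 -0.3088005490166944
clamp y 0.0746521108801215 x -0.00036074876244153356 F along rail 4.921770828941993
```

>>> carry_out([
  [[0, 0, 0], 0.4, 1],
])

```text
time: 10.58
tool_pos: [0.5213, -0.0274, 0.0567]
ee_rot: [-3.141, -0.004, 1.645]
wrist_force: [-2.5, 4.4, 3.7]
width: 0.0136
finger_force: 45.8
```

```bash
python3 o.py
```

```text
10.575 [ 0.5213 -0.0274  0.0567] yaw 94.27881932316194 F [-2.5365  4.435   3.6693] T [0.5514 0.3621 0.1498] jt6 -0.291787963360548 w 0.01359902090882823 45.760180950164795 q6 -0.23898931073253546
clamp y 0.0746336433996734 x -0.0002467094733273242 F along rail 4.665127121140205
```

>>> carry_out([
  [[0, 0, 0], 0.4, 1],
])

```text
time: 10.7
tool_pos: [0.5215, -0.0274, 0.0566]
ee_rot: [-3.141, -0.004, 1.576]
wrist_force: [-2.2, 4.3, 3.8]
width: 0.014
finger_force: 45.8
```

```bash
python3 o.py
```

```text
10.7 [ 0.5215 -0.0274  0.0566] yaw 90.28021587943583 F [-2.1935  4.2816  3.7677] T [0.6154 0.3244 0.1747] jt6 -0.2918490394949913 w 0.014021534026855065 45.75718704611063 q6 -0.16918261305372406
clamp y 0.07462843853647111 x -0.00013403076449530388 F along rail 4.478477011830861
```

>>> carry_out([
  [[0, 0, 0], 0.4, 1],
])

```text
time: 10.82
tool_pos: [0.5215, -0.0273, 0.0566]
ee_rot: [-3.141, -0.004, 1.506]
wrist_force: [-2.3, 4.9, 4.2]
width: 0.0137
finger_force: 45.8
```

```bash
python3 o.py
```

```text
10.825 [ 0.5215 -0.0273  0.0566] yaw 86.28121775818025 F [-2.3209  4.9025  4.2478] T [0.577  0.2489 0.2204] jt6 -0.2918226644396782 w 0.013653581548476401 45.75589019805193 q6 -0.09936277735777603
clamp y 0.07464220036062846 x -6.59368836356425e-05 F along rail 5.1089444102854715
```

In steady motion the joint-6 torque is a very clean signal: it holds at -0.292, so there is no bite yet. I continue at the same speed.

>>> carry_out([
  [[0, 0, 0], 0.4, 1],
  [[0, 0, 0], 0.8, 1],
])

```text
time: 11.08
tool_pos: [0.5217, -0.0274, 0.0567]
ee_rot: [-3.141, -0.004, 1.366]
wrist_force: [-0.5, 5.6, 3.3]
width: 0.0136
finger_force: 45.8
```

```bash
python3 o.py
```

```text
11.075 [ 0.5217 -0.0274  0.0567] yaw 78.2861991721246 F [-0.544   5.602   3.3171] T [0.5435 0.2914 0.1405] jt6 -0.26650238782167435 w 0.013585999266766161 45.753547959029675 q6 0.040184970750588286
clamp y 0.07459644726171377 x 0.000146370206546282 F along rail 5.628527288932922
```

>>> carry_out([
  [[0, 0, 0], 0.4, 1],
  [[0, 0, 0], 0.8, 1],
])

```text
time: 11.32
tool_pos: [0.5219, -0.0274, 0.0567]
ee_rot: [-3.141, -0.004, 1.227]
wrist_force: [-0.7, 4.7, 3.7]
width: 0.0138
finger_force: 45.7
```

```bash
python3 o.py
```

```text
11.325 [ 0.5219 -0.0274  0.0567] yaw 70.29004250123434 F [-0.7499  4.6724  3.7155] T [0.5533 0.228  0.2394] jt6 -0.23441235534846783 w 0.01378116638610112 45.74826657772064 q6 0.17973031253390626
clamp y 0.074494143359339 x 0.00033757708759962117 F along rail 4.7239175802674
```

>>> carry_out([
  [[0, 0, 0], 0.4, 1],
  [[0, 0, 0], 0.8, 1],
])

```text
time: 11.58
tool_pos: [0.5221, -0.0275, 0.0568]
ee_rot: [-3.141, -0.004, 1.087]
wrist_force: [0.2, 4.9, 4.2]
width: 0.0138
finger_force: 45.7
```

```bash
python3 o.py
```

```text
11.575 [ 0.5221 -0.0275  0.0568] yaw 62.29512423600194 F [0.1988 4.9153 4.1905] T [0.493  0.1409 0.2104] jt6 -0.20391890779137611 w 0.013778396675464074 45.72707287967205 q6 0.3192548512140578
clamp y 0.07441778492823586 x 0.0005096022072122763 F along rail 4.871524206421487
```

>>> carry_out([
  [[0, 0, 0], 0.4, 1],
  [[0, 0, 0], 0.8, 1],
])

```text
time: 11.82
tool_pos: [0.5223, -0.0276, 0.0568]
ee_rot: [-3.141, -0.004, 0.948]
wrist_force: [0.3, 4.0, 3.8]
width: 0.0138
finger_force: 45.7
```

```bash
python3 o.py
```

```text
11.825 [ 0.5223 -0.0276  0.0568] yaw 54.293273170023404 F [0.3388 4.0296 3.8455] T [0.5002 0.0822 0.2443] jt6 -0.176012828014791 w 0.013833788226240727 45.709581188857555 q6 0.4588549881990894
clamp y 0.07426417426064125 x 0.0006628755523216556 F along rail 3.9761982810440797
```

Since about yaw 85° both torque signals have been changing steadily (Tz 0.17 → 0.24), so the shoe has bitten around there. I continue.

>>> carry_out([
  [[0, 0, 0], 0.4, 1],
  [[0, 0, 0], 0.8, 1],
])

```text
time: 12.08
tool_pos: [0.5225, -0.0278, 0.0569]
ee_rot: [-3.141, -0.004, 0.808]
wrist_force: [-0.1, 3.6, 3.6]
width: 0.014
finger_force: 45.7
```

```bash
python3 o.py
```

```text
12.075 [ 0.5225 -0.0278  0.0569] yaw 46.29742256435477 F [-0.1209  3.5633  3.6287] T [0.4589 0.1112 0.2659] jt6 -0.14926671981811523 w 0.014030708950959463 45.70024777203798 q6 0.5983768740299544
clamp y 0.07412712080931531 x 0.0008158230576871166 F along rail 3.5578542446289694
```

>>> carry_out([
  [[0, 0, 0], 0.4, 1],
])

```text
time: 12.2
tool_pos: [0.5225, -0.0278, 0.0569]
ee_rot: [-3.141, -0.004, 0.738]
wrist_force: [0.4, 3.5, 3.1]
width: 0.014
finger_force: 45.7
```

```bash
python3 o.py
```

```text
12.2 [ 0.5225 -0.0278  0.0569] yaw 42.297820484264875 F [0.4287 3.4583 3.1167] T [0.4825 0.1085 0.3286] jt6 -0.1360763143748045 w 0.013987738903714254 45.69803774356842 q6 0.6681529162257853
clamp y 0.07403054410395282 x 0.0009003273729184385 F along rail 3.398826929191503
```

>>> carry_out([
  [[0, 0, 0], 0, 1],
  [[0, 0, 0], 0, 1],
])

```text
time: 12.45
tool_pos: [0.5225, -0.0279, 0.0569]
ee_rot: [-3.141, -0.004, 0.742]
wrist_force: [1.5, 5.8, 3.5]
width: 0.0139
finger_force: 45.7
```

```bash
python3 o.py; python3 -c "
from bench import robot
for i in range(6):
    robot.snapshot('scene'); o=robot.get_obs(); print(o['wrist_torque'][2],o['joint_torque'][5])"
```

```text
12.45 [ 0.5225 -0.0279  0.0569] yaw 42.49619463833208 F [1.5184 5.7859 3.5446] T [ 0.8381 -0.097  -0.0221] jt6 -0.011980927374679595 w 0.013885844099869664 45.72637818753719 q6 0.6643668037050553
clamp y 0.07398031357335905 x 0.0008676258235944646 F along rail 5.6068006123373255
-0.0053576973032185655 -0.012734324263874441
0.011888802439727966 -0.01254568516742438
-0.004543978791339661 -0.012357867672108114
-0.048401542553377266 -0.01224689040100202
0.017164642287622885 -0.012146915250923485
-0.011610220240166717 -0.012141986517235637
```

The tool's y stayed constant until about yaw 85° and then followed a locked axis, which confirms the bite there and about 33 N now. Another 10° gives about 41 N, then I test the lock.

>>> carry_out([
  [[0, 0, 0], 0.4, 1],
  [[0, 0, 0], 0.8, 1],
])

```text
time: 13.0
tool_pos: [0.5226, -0.028, 0.0569]
ee_rot: [-3.141, -0.004, 0.601]
wrist_force: [1.7, 4.6, 4.2]
width: 0.0139
finger_force: 45.7
```

```bash
python3 o.py
```

```text
13.0 [ 0.5226 -0.028   0.0569] yaw 34.421659340547755 F [1.6615 4.6029 4.2454] T [ 0.8068 -0.0549  0.3046] jt6 -0.12608662247657776 w 0.013909856775261773 45.67566867917776 q6 0.8053822330728129
clamp y 0.07383561530055206 x 0.0009853624278419798 F along rail 4.415387995356454
```

>>> carry_out([
  [[0, 0, 0], 0.2, 1],
  [[0, 0, 0], 0.2, 1],
  [[0, 0, 0], 0.2, 1],
])

```text
time: 13.38
tool_pos: [0.5226, -0.0281, 0.0569]
ee_rot: [-3.141, -0.004, 0.568]
wrist_force: [1.7, 5.4, 3.8]
width: 0.0138
finger_force: 45.7
```

```bash
python3 o.py
```

```text
13.375 [ 0.5226 -0.0281  0.0569] yaw 32.52693622283707 F [1.6822 5.3502 3.7796] T [ 0.844  -0.0165  0.1954] jt6 0.19044142216444016 w 0.013821906865773 45.745046474039555 q6 0.8383456181787314
clamp y 0.07377677518005037 x 0.0009764531737163013 F along rail 5.1569282856536685
```

```bash
python3 -c "
from bench import robot
import numpy as np
a=[]
for i in range(12):
    robot.snapshot('scene'); o=robot.get_obs(); a.append([o['wrist_torque'][2],o['joint_torque'][5],o['tool_pos'][1],o['wrist_force'][1]])
print(np.round(a,4).tolist(),np.mean(a,0))"
```

```text
[[0.1719, 0.1906, -0.0281, 4.4603], [0.2318, 0.1907, -0.0281, 5.8788], [0.1847, 0.1907, -0.0281, 5.1591], [0.2513, 0.1908, -0.0281, 4.7981], [0.2078, 0.1908, -0.0281, 4.7591], [0.2166, 0.1908, -0.0281, 5.418], [0.2289, 0.1908, -0.0281, 4.8061], [0.1621, 0.1908, -0.0281, 5.5969], [0.1629, 0.1908, -0.0281, 5.0018], [0.1562, 0.1908, -0.0281, 4.8152], [0.204, 0.1908, -0.0281, 4.5848], [0.1828, 0.1908, -0.0281, 6.0786]] [ 0.19674259  0.19076115 -0.02809978  5.11306906]
```

At rest, joint-6 torque equals Tz and carries no noise. I'll creep by 1° and rest, to read the slip torque.

>>> carry_out([
  [[0, 0, 0], 0.05, 1],
  [[0, 0, 0], 0.1, 1],
  [[0, 0, 0], 0.1, 1],
  [[0, 0, 0], 0.1, 1],
])

```text
time: 14.48
tool_pos: [0.5227, -0.0281, 0.057]
ee_rot: [-3.141, -0.004, 0.551]
wrist_force: [2.7, 4.5, 2.8]
width: 0.0137
finger_force: 45.7
```

```bash
python3 o.py
```

```text
14.475 [ 0.5227 -0.0281  0.057 ] yaw 31.54568136079981 F [2.7344 4.4555 2.7844] T [ 0.8242 -0.0444  0.3119] jt6 0.30311018228530884 w 0.01373202423209178 45.70264007896185 q6 0.8555018149126433
clamp y 0.07373125318045592 x 0.0010246584481641762 F along rail 4.1621489472407065
```

>>> carry_out([
  [[0, 0, 0], 0.05, 1],
  [[0, 0, 0], 0.1, 1],
  [[0, 0, 0], 0.1, 1],
  [[0, 0, 0], 0.1, 1],
])

```text
time: 14.98
tool_pos: [0.5227, -0.0281, 0.057]
ee_rot: [-3.141, -0.004, 0.533]
wrist_force: [1.7, 5.1, 2.8]
width: 0.0139
finger_force: 45.7
```

```bash
python3 o.py
```

```text
14.975 [ 0.5227 -0.0281  0.057 ] yaw 30.5486376288938 F [1.6534 5.1068 2.7796] T [ 0.8086 -0.0625  0.3061] jt6 0.3057488892227411 w 0.01393288319334932 45.70156864821911 q6 0.8729144231651128
clamp y 0.07373177042292298 x 0.0010339769562905093 F along rail 4.917580225844324
```

Slip torque is 0.305 N m and still rising, against 0.16 loose, so the shoe is well tight at about 45 N. Next I unwind the elastic twist and back the holding push off to test the lock.

>>> carry_out([
  [[0.0004, -0.0009, 0], -0.1, 1],
  [[0.0009, -0.0018, 0], -0.2, 1],
  [[0.0013, -0.0027, 0], -0.25, 1],
  [[0.0013, -0.0027, 0], -0.25, 1],
])

```text
time: 15.48
tool_pos: [0.5226, -0.0279, 0.057]
ee_rot: [3.138, -0.001, 0.576]
wrist_force: [4.3, -2.3, 2.1]
width: 0.0136
finger_force: 45.7
```

```bash
python3 o.py
```

```text
15.475 [ 0.5226 -0.0279  0.057 ] yaw 32.98079881267958 F [ 4.3344 -2.2765  2.1435] T [-0.0931 -0.6044 -0.0423] jt6 -0.01824877574108541 w 0.013637016185508746 45.65667226910591 q6 0.8350409265066121
clamp y 0.07397680225548173 x 0.0009263303369045416 F along rail -2.695776553746163
```

It's locked: it held against 2.7 N of pull plus the spring. I release and lift.

>>> carry_out([
  [[0, 0, 0], 0, 0.2],
  [[0, 0, 0], 0, 0.2],
  [[0, 0, 0], 0, 0.2],
  [[0, 0, 0], 0, 0.2],
  [[0, 0, -0.01], 0, 0.2],
  [[0, 0, -0.04], 0, 0.2],
  [[0, 0, -0.09], 0, 0.2],
  [[0, 0, -0.14], 0, 0.2],
  [[0, 0, -0.18], 0, 0.2],
  [[0, 0, -0.18], 0, 0.2],
])

```text
time: 16.73
tool_pos: [0.5234, -0.0269, 0.2418]
ee_rot: [3.135, -0.007, 0.576]
wrist_force: [0.1, 0.6, -0.5]
width: 0.0377
finger_force: 0.0
```

```bash
python3 o.py; python3 - <<'E'
from m import *
u=np.array([-.0993,.9951]); O=np.array([.529,-.1016])
s=snap('wrist','wrist7.png')
r,n,c=knob(s); print('knob',r,'clamp y',(r[0]-O)@u,'x',(r[0]-O)@[u[1],-u[0]],c)
for n in('wrist','scene'):
    c=clamp(snap(n,n+'7.png'))
    for k in c: print(n,k,c[k])
E
```

```text
16.725 [ 0.5234 -0.0269  0.2418] yaw 33.007697630225906 F [ 0.1394  0.6368 -0.5072] T [0.0366 0.0446 0.0506] jt6 -0.0001921288685480249 w 0.03769136226347741 0.0 q6 0.8351828053381258
clamp y 0.0748856901457674 x 0.0018381125604324177 F along rail 0.6198792697193906
knob (array([ 0.5214, -0.0279]), array([0.0138, 0.046 ]), np.float32(32.6)) clamp y 0.07409355 x -0.0002443500000000524 (np.float64(276.64128595600675), np.float64(192.03045685279187))
wrist car (array([ 0.5215, -0.0389]), array([0.1147, 0.1186]), np.float32(6.1))
wrist board (array([ 0.5252, -0.0723]), array([0.1893, 0.3789]), np.float32(95.6))
wrist frame ((array([ 0.562 , -0.1705]), array([0.1128, 0.1217]), np.float32(96.0)), np.int64(3657))
scene car (array([ 0.5231, -0.0377]), array([0.1187, 0.1191]), np.float32(5.9))
scene board (array([ 0.5266, -0.0711]), array([0.1909, 0.3792]), np.float32(95.7))
scene frame ((array([ 0.5451, -0.1719]), array([0.1217, 0.1512]), np.float32(6.3)), np.int64(591))
```

View pics/wrist7.png

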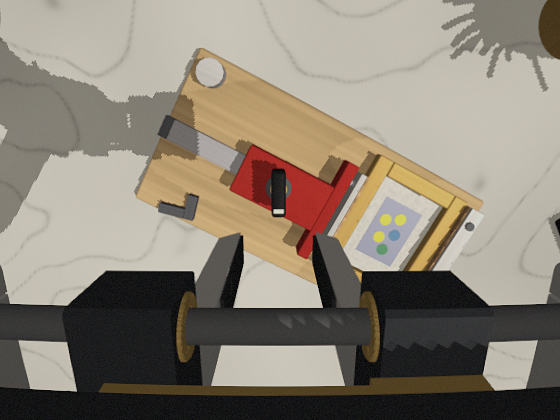

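The wrist view shows the frame at (395,235) square against the fence, the pad (348,205) against it, the knob at (278,192) still at 32.6°, and the tin and brace in place. One check of the pad depth from a single view.

```bash
python3 - <<'E'
from m import *
u=np.array([-.0993,.9951]); x=np.array([u[1],-u[0]]); O=np.array([.529,-.1016])
for n in('wrist','scene'):
    s=snap(n); P=cloud(s); H,S,V=np.moveaxis(cv2.cvtColor(s['image'],cv2.COLOR_RGB2HSV),-1,0)
    y=(P[...,:2]-O)@u; X=(P[...,:2]-O)@x; near=(abs(X)<.045)
    f=near&(abs(P[...,2]-.033)<.004)&(H>14)&(H<28)&(S>120)&(y>-.04)&(y<.01)
    r=near&((H<8)|(H>172))&(S>150)&(abs(P[...,2]-.044)<.005)
    a=near&(S<60)&(abs(P[...,2]-.037)<.006)&(y>-.03)&(y<.03)
    e=lambda m,q: [round(float(np.percentile(y[m&(abs(X-c)<.006)],q)),4) if (m&(abs(X-c)<.006)).sum()>3 else None for c in(-.035,-.02,0,.02,.035)]
    print(n,'frame near edge',e(f,98),'red front',e(r,2),'pad front/back',e(a,3),e(a,97),'knob',(knob(s)[0][0]-O)@u)
print(robot.get_obs()['time'])
E
```

```text
wrist frame near edge [-0.0204, -0.0136, -0.0139, -0.0136, -0.0138] red front [0.0134, 0.0087, 0.0083, 0.0088, 0.0068] pad front/back [None, -0.0075, -0.0076, -0.0081, -0.0076] [None, -0.0008, -0.0006, -0.0008, 0.002] knob 0.07436229
scene frame near edge [-0.0161, -0.0171, -0.0131, -0.0141, -0.0143] red front [0.0079, 0.0091, 0.0093, 0.0084, 0.0068] pad front/back [-0.0068, -0.0073, -0.0072, -0.0078, -0.0085] [-0.0002, -0.0011, 0.0005, 0.0005, -0.0008] knob 0.07461116999999999
16.975
```

The pad back is about 74.5 mm from the knob axis, against 80 mm when fully out. So the pad is 5 to 5.5 mm in, about half way, and it stays there with nothing touching. I hand the job in.

```bash
python3 -c "
from bench import robot
print(robot.close_job())"
```

```text
the job is handed in; nothing more can be done
None
```

The frame is square and home against the fence, the pad is pressed about half way (5–5.5 mm), and the knob is tight: after I let go, the knob and carriage stayed put, and the job is handed in at about 17 s.

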